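# Load the spray carrier and bolt it

## Task

Get the spray carrier ready for the paint booth: put every splined coupling on a splined stub of its own, collar up, turning it until the teeth line up so that it slides fully home on the plate, and only when all are on push the carrier's sliding bolt fully into its keeper. Lay the two square-tube test pieces on the raised double rail, one lengthwise along the narrow top of each wall, roughly centred and lying flat on it. Let go of everything and do not knock over the paint can or the mixing cup.

Things in the scene. Friction and masses are not known exactly. Their poses are not given: they have to be found in the camera images.
- coupling0: splined coupling, dark steel, 0.6 kg: flange 80 mm across, 12 mm thick, at the bottom; collar 54 mm across above it; 50 mm tall in all. Through bore: four slots 90 deg apart, 12 mm wide, reaching 20 mm from the axis, between teeth that come in to 13.5 mm from the axis. Origin: centre of the underside, z up; slots along its +-x and +-y, in line with the four dark dots on the flange
- coupling1: a coupling exactly like coupling0 (same sizes, origin and axes). Three or four couplings are there; all are alike and fit every stub
- coupling2: a coupling exactly like coupling0 (same sizes, origin and axes); may be absent, as may any one of the four
- coupling3: a coupling exactly like coupling0 (same sizes, origin and axes)
- stub0: fixed upright splined stub: core 24 mm across; four splines 10 mm wide, reaching 18 mm from the axis, from the plate up to 34 mm; above them a plain round nose to 56 mm, tapered over the top 7 mm. Origin: on the axis at the plate's top, 20 mm above the bench, z up; splines along its +-x and +-y; every stub is clocked differently
- stub1: a stub exactly like stub0 (same sizes, origin and axes). A coupling whose slots are within about 4 deg of the splines slides down until its underside is on the plate; otherwise its teeth stop on top of the splines, underside 34 mm above the plate, until it is turned
- stub2: a stub exactly like stub0 (same sizes, origin and axes)
- stub3: a stub exactly like stub0 (same sizes, origin and axes)
- rack: the spray carrier, fixed: grey plate 140 mm (x) by 460 mm (y), 20 mm thick. Origin: centre of its underside. Stubs at x = +25 mm, y = -165, -55, +55, +165 mm of its frame; barrel bolt along y at x = -48 mm (robot's side), guide straps, 44 mm above the bench, at y = -115 and +115 mm; keeper bracket, 56 mm high, beyond the plate's +y end
- bolt (a joint): travel of the barrel bolt along the carrier's +y, in m: 0 withdrawn, 0.06 fully home with its tip right through the keeper, against the stop. Stays where it is left; takes about 3 N to slide
- bolt_knob (a point): the bolt's upright knob, a round steel pin 18 mm across that rises from the rod (34 mm above the bench) to 89 mm above the bench; this point is on its axis 72 mm above the bench and moves with the bolt
- rail: fixed double painting rail, dark steel: foot 170 by 130 mm, 8 mm thick, and on it two parallel upright walls 90 mm apart between centres, each 160 mm long and only 22 mm thick, with flat tops 70 mm above the bench. Origin: centre of the foot's underside; x along the walls, z up; the walls are at y = -45 and +45 mm
- rail_a (a point): middle of the flat top of one wall of the rail (its frame's y = -45 mm); axes as the rail's
- rail_b (a point): middle of the flat top of the other wall of the rail (its frame's y = +45 mm); axes as the rail's
- test_bar0: a test piece, bright aluminium square tube 150 mm long, 40 by 40 mm, 0.35 kg or so, lying on a 2 mm fixed card on the bench. Origin: its middle; x along its length
- test_bar1: the other test piece, exactly like test_bar0
- small_can: small paint can 72 mm across, 100 mm tall; origin: centre of its underside, z up. Not part of the job
- mix_cup: white plastic mixing cup 76 mm across, 95 mm tall; origin: centre of its underside, z up. Not part of the job

How it is judged:
By the outcome, as a careful person would: the job done as asked, in the order asked, and still so for the second after the job is handed in, with the robot touching nothing.
Of coupling0, coupling1, coupling2, coupling3 only 3 to 4 are there at a start; the rules pass over those that are not, and their reading is None.
At some moment in a run one of coupling0, coupling1, coupling2, coupling3 may be knocked a few centimetres aside while the robot is not near it.
It also fails if it takes over 210 s, if anything falls off the work surface, if the arm or the gripper's body presses on something with over 40 N, if the wrist force passes 120 N, or if a joint passes its speed limit or range.

## Robot

A 7-joint arm with a two-finger parallel gripper is mounted at the origin on the work surface. World frame = base frame: x ahead of the robot, y to its left, z up, the work surface at z = 0. Lengths are in m, angles in rad, forces in N, time in s.
With the tool pointing down it reaches from about 0.425 to 0.875 m from the base axis. Payload 8.4 kg.
Tool frame: the origin (TCP) lies at the very end of the fingers, on their centre line; the grasp point (between the pads) lies 19 mm behind it; z points along the fingers, y is the line along which they close (so a half turn about z gives the same grasp; the last joint's range is limited). The gripper opens to 85 mm and grips with 20 to 120 N. Pads are 22 mm wide; open, the fingers measure 114 mm over their backs; the gripper's body (76 mm by 85 mm) begins 54 mm behind the grasp point. The pads swing forward as they close: fully open they stand 13 mm farther back than shut.
Start: joints at [1.217, 0.333, 0.04, 1.465, -0.013, 1.343, -0.059], TCP at [0.164, -0.629, 0.231] pointing down, gripper open.
Joint ranges: [-2.58, 2.58], [-0.38, 2.09], [-1.3, 1.39], [0.25, 2.4], [-1.5, 4.64], [0.08, 2.09], [-2.65, 2.65]. Speed limits (rad/s): [2.22, 2.22, 2.79, 2.79, 3.14, 3.14, 3.14].

## Interface

Orientations are given as a rotation vector (axis times angle).
In Python, from station import env, probe_bus, grab_frame, get_calibration, sign_off gives the robot as it stands (env), with the cameras as plain functions, the job as plain functions and the readings (probe_bus).
- The arm moves only by the shell command python3 jog.py 'ROWS' [FORCE]. ROWS is rows parted by semicolons, their numbers by spaces, 1 to 20 of them, each of 7 numbers: dx, dy, dz in m, then a rotation vector rx, ry, rz in rad, then the finger opening in m; each row is the pose to reach, as a shift and turn from the pose commanded when the command began, along the tool's axes at that moment; what a row does not reach only later rows make up. A row lasts 1/8 s, in which the tool goes at most 0.0625 m and 0.188 rad, less where a joint would pass 70% of its speed; a pose out of reach is approached as far as the arm can. The fingers move at their own pace and stop on an object; FORCE is the grip in N (left out, the last holds). Time passes only in rows, so rows that do not move let the fingers close. It prints the time, the measured TCP pose, the force, the opening and the grip force at its end.
- probe_bus.state(): the state, without advancing time (a new reading comes with each control period).
- grab_frame(name): name is "scene" or "top"; returns the picture (420x560x3 uint8, red, green, blue); there is no depth.
- get_calibration(name): a dict with "mtx" (3x3 intrinsics, pixels), "R" (3x3) and "t" (3): a world point X has camera coordinates R X + t. Camera axes: x right, y down, z forward; pixel columns grow to the right and rows downward; lengths in m; the calibration is good to about 2 mm. A picture is of the moment at which its call begins. get_calibration takes no time and is no camera call.
- sign_off(): hands the job in; it is judged then, once.
The state is a dict: "time_s": time; "joint_positions": joint angles; "joint_velocities": joint speeds; "tau": joint torques, N m; "tcp_pos": TCP position; "tool_rot": TCP orientation; "wrist_force": force on the tool from outside, world axes, zero at the start; "wrist_torque": the same for the moment, N m; "opening": finger opening in m; "grip_force": force on a finger pad.
Only numpy, scipy, OpenCV 4.12 (cv2) and the standard library are available. Lean on these libraries where they do the work, as an engineer would, in place of code of your own. Each camera call takes 0.05 s, during which the arm holds its last target. There are 200 camera calls.

## Working session

There is one attempt and no reset: what is moved stays moved. The work goes in short steps, Python scripts to look and compute and a shell command to move; the robot and the scene stay as the last step left them, time stands still between calls to the robot, and variables do not carry over. Pictures are saved under pics/ and viewed, at most 14 in all, crops included, and the job is handed in when it is done.

```bash
ls; mkdir -p pics
python3 - <<'E'
from station import env, probe_bus, grab_frame, get_calibration, sign_off
import cv2
for n in("scene","top"):
    im=grab_frame(n); cv2.imwrite(f"pics/{n}0.png",cv2.cvtColor(im,cv2.COLOR_RGB2BGR))
    c=get_calibration(n); print(n,c['mtx'],c['R'],c['t'])
print(probe_bus.state())
E
```

```text
jog.py
pics
station.py
scene [[443.34163344   0.         273.50480153]
 [  0.         443.34163344 204.65987038]
 [  0.           0.           1.        ]] [[-0.89670765  0.44219107  0.01955641]
 [ 0.27984777  0.60061956 -0.74896019]
 [-0.34292947 -0.66612551 -0.66232634]] [ 0.49450604 -0.11792367  1.35277441]
top [[541.99456477   0.         285.93234793]
 [  0.         541.99456477 210.72247797]
 [  0.           0.           1.        ]] [[ 0.03054197 -0.99944915  0.01298377]
 [-0.9887022  -0.03211559 -0.14641226]
 [ 0.14674859 -0.00836537 -0.98913845]] [-0.03287171  0.54993211  1.3187724 ]
{'time_s': 0.1, 'joint_positions': array([ 1.21681926,  0.33386714,  0.03986559,  1.46618803, -0.01339026,
        1.34328781, -0.05852259]), 'joint_velocities': array([-0.00057423, -0.00367241,  0.00101287, -0.00099398,  0.00173977,
       -0.00042827, -0.00050402]), 'tau': array([ 4.42975157e-03, -6.60022259e+01,  1.37068927e+00, -4.06473756e+01,
        1.71819498e-02,  9.07387381e-03,  1.02877152e-04]), 'tcp_pos': array([ 0.16369254, -0.62862541,  0.23049016]), 'tool_rot': array([-3.11469883e+00, -3.98891684e-01,  4.61839617e-04]), 'wrist_force': array([ 0.2903219 , -0.06372641,  0.24319394]), 'wrist_torque': array([ 0.03786272,  0.07600036, -0.01372789]), 'grip_force': 0.0, 'opening': 0.08516987261493039}
```

View pics/scene0.png

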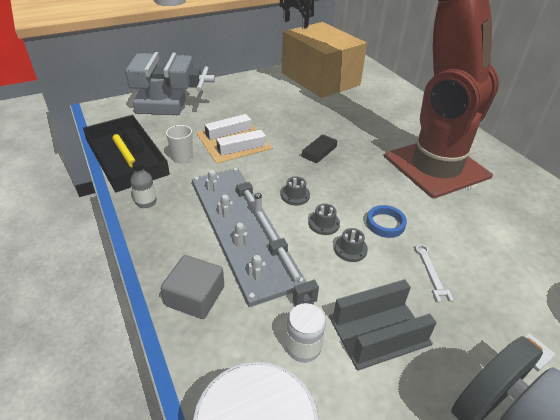

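View pics/top0.png

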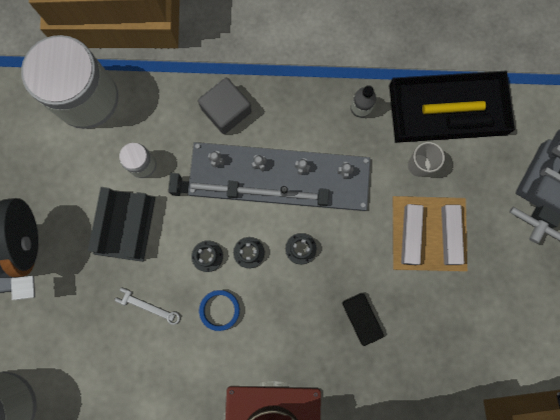

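```bash
cat > h.py <<'E'
import numpy as np,cv2
from station import env, probe_bus, grab_frame, get_calibration, sign_off
from scipy.optimize import least_squares
from scipy.spatial.transform import Rotation as Ro
C={n:get_calibration(n) for n in("scene","top")}
def proj(n,X):
    c=C[n]; Y=np.atleast_2d(X)@np.array(c['R']).T+c['t']; q=Y@np.array(c['mtx']).T
    return q[:,:2]/q[:,2:]
def ray(n,uv):
    c=C[n]; R=np.array(c['R']); o=-R.T@c['t']
    return o,R.T@np.linalg.solve(c['mtx'],[*uv,1])
def onz(n,uv,z):
    o,d=ray(n,uv); return o+d*(z-o[2])/d[2]
def tri(a,b): # scene px, top px
    f=lambda X:np.r_[proj("scene",X)[0]-a,proj("top",X)[0]-b]
    r=least_squares(f,[.5,0,.05]); return r.x,np.abs(r.fun).max()
def grab(n,k=1):
    return cv2.cvtColor(np.mean([grab_frame(n) for _ in range(k)],0).astype('uint8'),cv2.COLOR_RGB2BGR)
def crop(im,x0,y0,w,h,s):
    return cv2.resize(im[y0:y0+h,x0:x0+w],None,fx=s,fy=s,interpolation=cv2.INTER_CUBIC)
E
python3 - <<'E'
from h import *
t=cv2.imread('pics/top0.png');s=cv2.imread('pics/scene0.png')
a=crop(t,165,140,200,65,4);b=crop(t,185,230,200,45,4)
cv2.imwrite('pics/t_ab.png',np.vstack([a,b]))
cv2.imwrite('pics/s_ab.png',crop(s,185,160,200,145,4))
E
```

```text
(no output)
```

View pics/t_ab.png

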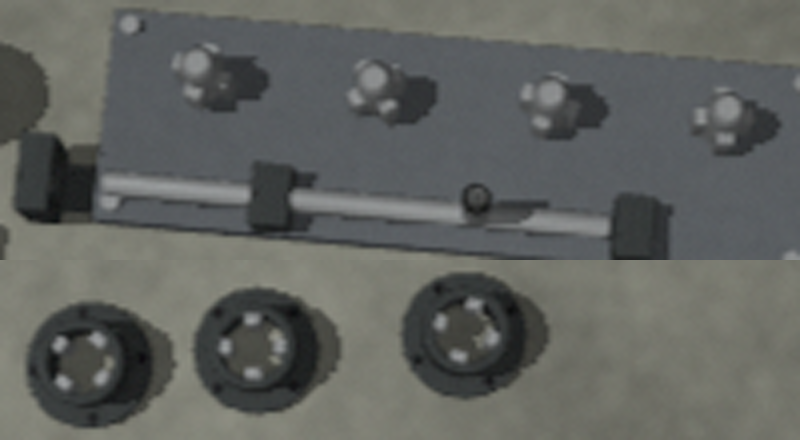

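View pics/s_ab.png

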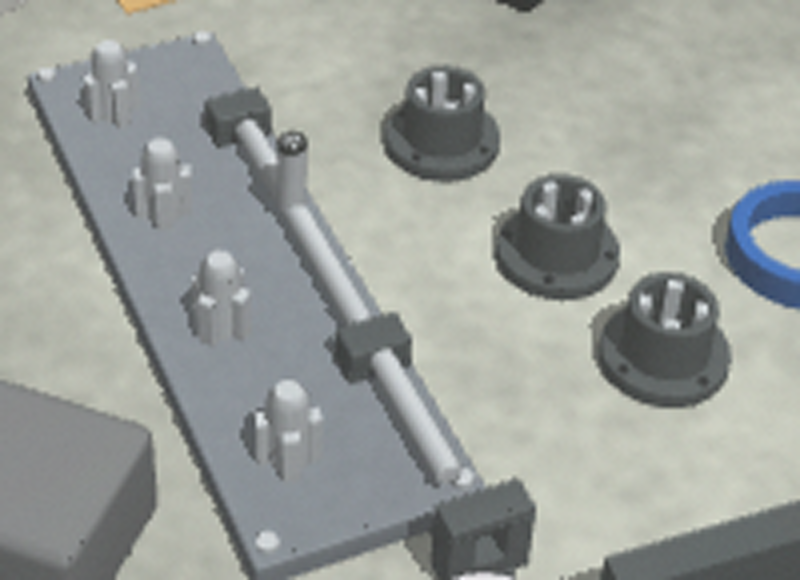

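```bash
cat >> h.py <<'E'
def warp(n,im,c,z,half=.045,ppm=3000,yaw=0):
    # rectified patch of plane z; image x -> world x, image up -> world y (rotated by yaw)
    R=Ro.from_euler('z',yaw).as_matrix(); N=int(2*half*ppm)
    k=half*np.array([[-1,1,0],[1,1,0],[1,-1,0],[-1,-1,0]],float)
    w=np.array([c[0],c[1],z])+k@R.T
    H=cv2.getPerspectiveTransform(np.float32(proj(n,w)),np.float32([[0,0],[N,0],[N,N],[0,N]]))
    return cv2.warpPerspective(im,H,(N,N),flags=cv2.INTER_CUBIC)
E
python3 - <<'E'
from h import *
T=lambda p,y0=0,x=165,v=140:np.array([x+(p[0]+.5)/4-.5,v+(p[1]-y0+.5)/4-.5])
S=lambda p:np.array([185+(p[0]+.5)/4-.5,160+(p[1]+.5)/4-.5])
for a,b in zip([(287,390),(219,260),(160,148),(109,50)],[(198,58),(375,76),(551,93),(728,108)]): print('stub',tri(S(a),T(b)))
for a,b in zip([(673,304),(563,202),(446,92)],[(87,362),(254,347),(467,332)]): print('coup',tri(S(a),T(b,260,185,230)))
print('knob',tri(S((293,141)),T((477,194))))
print('plate screws top', [onz('top',T(p),.02) for p in [(131,24),(110,201)]])
st=[tri(S(a),T(b))[0] for a,b in zip([(287,390),(219,260),(160,148),(109,50)],[(198,58),(375,76),(551,93),(728,108)])]
co=[tri(S(a),T(b,260,185,230))[0] for a,b in zip([(673,304),(563,202),(446,92)],[(87,362),(254,347),(467,332)])]
t=grab('top',6);s=grab('scene',6);cv2.imwrite('pics/topm.png',t);cv2.imwrite('pics/scm.png',s)
g=lambda n,im,L,z,h:np.hstack([cv2.resize(warp(n,im,c,z,h),(190,190)) for c in L])
out=np.vstack([g('top',t,st,.054,.03),g('scene',s,st,.054,.03),np.hstack([g('top',t,co,.012,.045),np.zeros((190,190,3),'uint8')])])
cv2.imwrite('pics/w1.png',out)
E
```

```text
stub (array([0.67861664, 0.16740022, 0.07974634]), np.float64(0.6980745140488693))
stub (array([0.67171124, 0.05763645, 0.0780654 ]), np.float64(0.5745602982420905))
stub (array([ 0.66521956, -0.05165651,  0.07685216]), np.float64(0.46507193659655854))
stub (array([ 0.65915779, -0.16126597,  0.07609499]), np.float64(0.6861643061777727))
coup (array([0.43152112, 0.17782537, 0.04836783]), np.float64(0.67810170356654))
coup (array([0.44458349, 0.07487516, 0.05048582]), np.float64(0.2960501051272786))
coup (array([ 0.45789749, -0.05585908,  0.04878894]), np.float64(0.40605093568188977))
knob (array([ 0.59594716, -0.00700948,  0.09251547]), np.float64(1.089752444172575))
plate screws top [array([0.71650842, 0.21851728, 0.02      ]), array([0.59981419, 0.22556635, 0.02      ])]
```

View pics/w1.png

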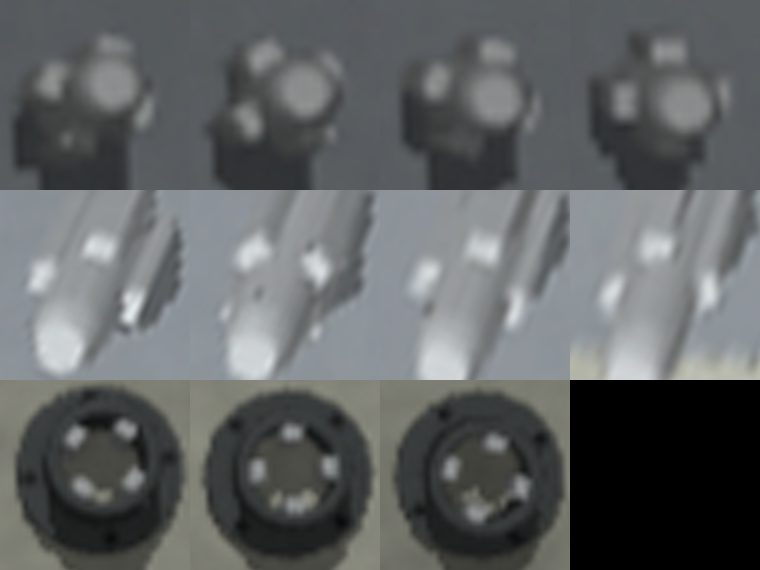

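```bash
cat >> h.py <<'E'
def fit(n,im,c,z,r0,r1,w,gap,sign,use=4,rng=.005):
    """find centre+angle (mod 90) of 4 patches (radial r0..r1, width w) brighter(sign=1)/darker(-1) than patches at +-gap rad"""
    g=cv2.GaussianBlur(cv2.cvtColor(im,cv2.COLOR_BGR2GRAY),(0,0),.5).astype(np.float32)
    rr,tt=np.meshgrid(np.linspace(r0,r1,4),np.linspace(-w/2,w/2,4)); P=np.c_[rr.ravel(),tt.ravel()]
    def val(cs,a):
        Q=np.c_[P[:,0]*np.cos(a)-P[:,1]*np.sin(a),P[:,0]*np.sin(a)+P[:,1]*np.cos(a)]
        X=np.concatenate([cs[:,None,:]+Q,np.full((len(cs),len(Q),1),z)],2).reshape(-1,3)
        m=proj(n,X).astype(np.float32)
        return cv2.remap(g,m[:,:1].copy(),m[:,1:].copy(),cv2.INTER_LINEAR).reshape(len(cs),-1).mean(1)
    o=np.arange(-rng,rng+1e-6,.0005); cs=np.array(c[:2])+np.array(np.meshgrid(o,o)).reshape(2,-1).T
    A=np.radians(np.arange(0,360,1.5)); V=np.array([val(cs,a) for a in A]); k=int(round(gap/np.radians(1.5)))
    D=sign*(V-.5*(np.roll(V,k,0)+np.roll(V,-k,0)))
    D4=np.stack([np.roll(D,-60*i,0)[:60] for i in range(4)]); D4=np.sort(D4,0)[4-use:]
    D4=np.minimum(D4,40); sc=D4.mean(0)
    b=sc.max(); W=np.where(sc>b*.93,sc,0)
    i,j=np.unravel_index(sc.argmax(),sc.shape); th=np.angle((W.sum(1)*np.exp(4j*A[:60])).sum())/4
    cc=(W.sum(0)[:,None]*cs).sum(0)/W.sum()
    return cc,np.degrees(th)%90,np.degrees(A[i]),b
E
python3 - <<'E'
from h import *
t=cv2.imread('pics/topm.png');s=cv2.imread('pics/scm.png')
st=[(.6786,.1674),(.6717,.0576),(.6652,-.0517),(.6592,-.1613)]
co=[(.4325,.1798),(.4446,.0749),(.4579,-.0558)]
np.set_printoptions(precision=4,suppress=True)
for c in st:
    for n,im in(('top',t),('scene',s)): print('stub',n,fit(n,im,c,.054,.0125,.0175,.008,np.radians(36),1,3))
for c in co:
    for n,im in(('top',t),('scene',s)): print('coup',n,fit(n,im,c,.012,.0325,.0355,.003,np.radians(12),-1,4 if n=='top' else 3,.006))
E
```

```text
stub top (array([0.6796, 0.1672]), np.float64(70.08873706381401), np.float64(70.5), np.float32(27.023315))
stub scene (array([0.6751, 0.166 ]), np.float64(71.06684547087723), np.float64(67.5), np.float32(40.0))
stub top (array([0.6727, 0.0576]), np.float64(31.76662916351345), np.float64(31.5), np.float32(31.521973))
stub scene (array([0.6722, 0.0537]), np.float64(48.057646458844374), np.float64(52.50000000000001), np.float32(32.96118))
stub top (array([ 0.6671, -0.0525]), np.float64(69.81877704885157), np.float64(70.5), np.float32(29.270721))
stub scene (array([ 0.6626, -0.0545]), np.float64(70.35009310548973), np.float64(72.0), np.float32(32.77408))
stub top (array([ 0.661 , -0.1626]), np.float64(1.7803443445741973), np.float64(3.0000000000000004), np.float32(27.22944))
stub scene (array([ 0.6566, -0.1634]), np.float64(0.42012930596218306), np.float64(1.5000000000000002), np.float32(26.165579))
coup top (array([0.4334, 0.1815]), np.float64(8.32612686563877), np.float64(9.0), np.float32(14.853828))
coup scene (array([0.4267, 0.1751]), np.float64(3.9082858397921005), np.float64(4.5), np.float32(29.193338))
coup top (array([0.4467, 0.0757]), np.float64(48.12437504718685), np.float64(48.00000000000001), np.float32(18.520638))
coup scene (array([0.4431, 0.0738]), np.float64(48.3283695980985), np.float64(48.00000000000001), np.float32(29.03003))
coup top (array([ 0.4598, -0.056 ]), np.float64(29.85784409362432), np.float64(29.999999999999996), np.float32(16.113808))
coup scene (array([ 0.4519, -0.0606]), np.float64(18.936131497700632), np.float64(19.5), np.float32(23.940704))
```

```bash
cat >> h.py <<'E'
def rel(x,y,z,yaw):
    s=probe_bus.state(); R=Ro.from_rotvec(s['tool_rot']); Rt=Ro.from_euler('z',yaw,degrees=True)*Ro.from_euler('x',180,degrees=True)
    d=R.inv().apply(np.array([x,y,z])-s['tcp_pos']); r=(R.inv()*Rt).as_rotvec()
    print('rel',np.round(d,4),np.round(r,4),'rows',max(int(np.linalg.norm(d)/.06),int(np.linalg.norm(r)/.18))+2)
def st():
    s=probe_bus.state(); R=Ro.from_rotvec(s['tool_rot']).as_matrix()
    print('t %.1f'%s['time_s'],s['tcp_pos'].round(4),'yaw %.1f'%np.degrees(np.arctan2(R[1,0],R[0,0])),'tilt %.2f'%np.degrees(np.arccos(-R[2,2])),'F',s['wrist_force'].round(1),'M',s['wrist_torque'].round(2),'op %.4f'%s['opening'],'g %.0f'%s['grip_force'],'j1 %.2f j7 %.2f'%(s['joint_positions'][0],s['joint_positions'][6]))
E
python3 -c "
from h import *
rel(.4576,-.0566,.18,90)"
```

```text
rel [ 0.4286 -0.4799  0.0513] [-0.      0.     -1.3161] rows 12
```

```bash
python3 jog.py '.215 -.24 .02 0 0 -.66 .085;.215 -.24 .02 0 0 -.66 .085;.215 -.24 .02 0 0 -.66 .085;.215 -.24 .02 0 0 -.66 .085;.4286 -.4799 .0513 0 0 -1.316 .085;.4286 -.4799 .0513 0 0 -1.316 .085;.4286 -.4799 .0513 0 0 -1.316 .085;.4286 -.4799 .0513 0 0 -1.316 .085;.4286 -.4799 .0513 0 0 -1.316 .085;.4286 -.4799 .0513 0 0 -1.316 .085;.4286 -.4799 .0513 0 0 -1.316 .085;.4286 -.4799 .0513 0 0 -1.316 .085' 60; python3 -c "
from h import *
st();rel(.4576,-.0566,.019,90)
cv2.imwrite('pics/s2.png',crop(grab('scene'),230,130,170,130,4))"
```

```text
time_s: 2.2
tcp_pos: [0.458, -0.055, 0.18]
tool_rot: [-2.218, -2.225, -0.001]
wrist_force: [0.3, -1.3, -0.5]
opening: 0.0848
grip_force: 0.0
t 2.2 [ 0.458 -0.055  0.18 ] yaw 90.2 tilt 0.03 F [ 0.3 -1.3 -0.5] M [-0.04 -0.   -0.04] op 0.0848 g 0 j1 0.65 j7 0.03
rel [-0.0017 -0.0004  0.161 ] [ 0.0001 -0.0005  0.0033] rows 4
```

View pics/s2.png

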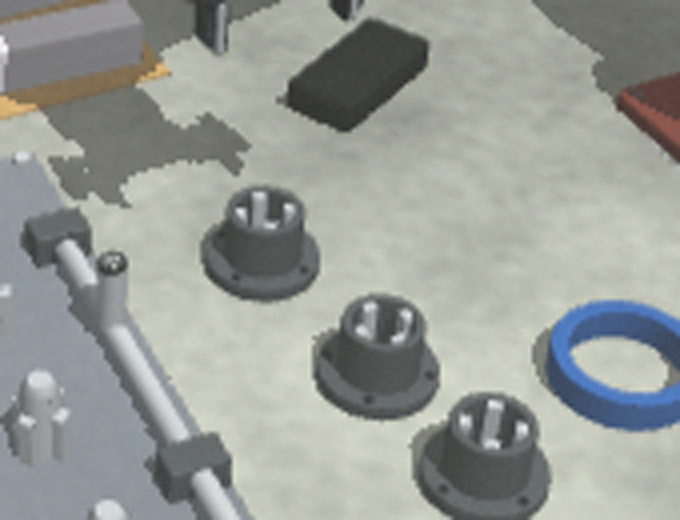

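```bash
python3 jog.py '-.0017 0 .161 0 0 0 .085;-.0017 0 .161 0 0 0 .085;-.0017 0 .161 0 0 0 .085;-.0017 0 .161 0 0 0 .085' 60; python3 -c "
from h import *
print(proj('scene',[[.458-.05,-.055,.18],[.458+.05,-.055,.18],[.458-.05,-.055,.193],[.458+.05,-.055,.193]]))
st();im=grab('scene');cv2.imwrite('pics/s3.png',crop(im,250,140,100,75,7))"
```

```text
time_s: 2.75
tcp_pos: [0.4551, -0.0595, 0.0171]
tool_rot: [-2.221, -2.216, 0.005]
wrist_force: [-0.2, 1.0, -0.2]
opening: 0.0849
grip_force: 0.0
[[315.8076349  137.35410424]
 [280.85814606 146.56838122]
 [316.23285005 132.9890774 ]
 [281.02002803 142.13865495]]
t 2.8 [ 0.4551 -0.0595  0.0171] yaw 89.9 tilt 0.31 F [-0.2  1.  -0.2] M [ 0.02 -0.04  0.05] op 0.0849 g 0 j1 0.60 j7 -0.13
```

View pics/s3.png

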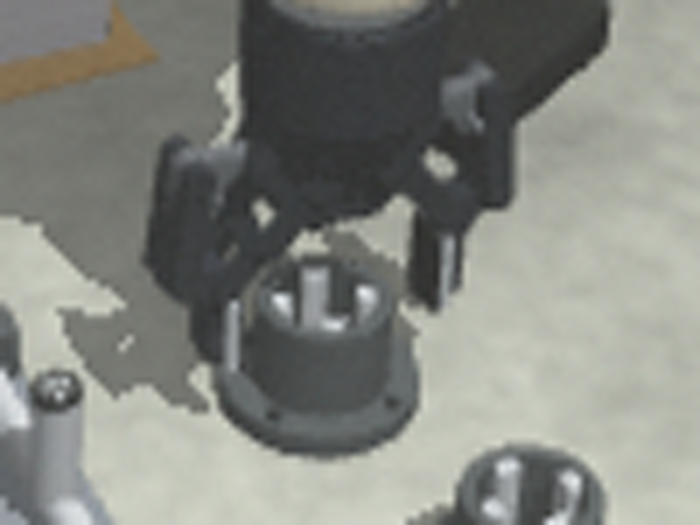

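```bash
python3 jog.py '0 0 0 0 0 0 .085;0 0 0 0 0 0 .085' 60; python3 -c "
from h import *
st();rel(.4576,-.0566,.018,90)"
```

```text
time_s: 3.05
tcp_pos: [0.4588, -0.0588, 0.0207]
tool_rot: [2.22, 2.219, 0.002]
wrist_force: [-0.4, -0.2, 0.4]
opening: 0.0848
grip_force: 0.0
t 3.0 [ 0.4588 -0.0588  0.0207] yaw 90.0 tilt 0.17 F [-0.4 -0.2  0.4] M [ 0.02  0.   -0.03] op 0.0848 g 0 j1 0.60 j7 -0.13
rel [ 0.0022 -0.0012  0.0027] [ 0.0028  0.0011 -0.0006] rows 2
```

```bash
python3 jog.py '0 0 0 0 0 0 .04;0 0 0 0 0 0 .04;0 0 0 0 0 0 .04;0 0 0 0 0 0 .04;0 0 0 0 0 0 .04;0 0 0 0 0 0 .04' 60; python3 -c "
from h import *
st();st();grab_frame('scene');st()"; python3 jog.py '0 0 -.12 0 0 0 .04;0 0 -.12 0 0 0 .04;0 0 -.12 0 0 0 .04;0 0 -.12 0 0 0 .04' ; python3 -c "
from h import *
st();rel(.671,.057,.14,91.2)"
```

```text
time_s: 3.8
tcp_pos: [0.4579, -0.0584, 0.02]
tool_rot: [2.221, 2.221, -0.001]
wrist_force: [-6.1, -0.1, 14.8]
opening: 0.0528
grip_force: 60.7
t 3.8 [ 0.4579 -0.0584  0.02  ] yaw 90.0 tilt 0.05 F [-6.1 -0.1 14.8] M [-0.02  1.06  0.12] op 0.0528 g 61 j1 0.60 j7 -0.13
t 3.8 [ 0.4579 -0.0584  0.02  ] yaw 90.0 tilt 0.05 F [-6.1 -0.1 14.8] M [-0.02  1.06  0.12] op 0.0528 g 61 j1 0.60 j7 -0.13
t 3.9 [ 0.4579 -0.0584  0.02  ] yaw 90.0 tilt 0.05 F [-5.1 -0.3 14.4] M [-0.02  1.05  0.16] op 0.0528 g 61 j1 0.60 j7 -0.13
time_s: 4.35
tcp_pos: [0.4566, -0.0584, 0.138]
tool_rot: [-2.221, -2.22, 0.002]
wrist_force: [0.0, 0.4, -5.2]
opening: 0.0529
grip_force: 67.5
t 4.3 [ 0.4566 -0.0584  0.138 ] yaw 90.0 tilt 0.10 F [ 0.   0.4 -5.2] M [-0.04  0.03 -0.02] op 0.0529 g 67 j1 0.66 j7 -0.00
rel [ 0.1155  0.2144 -0.0024] [-0.0017  0.0002 -0.0212] rows 6
```

```bash
python3 jog.py '.1155 .2144 0 0 0 -.021 .04;.1155 .2144 0 0 0 -.021 .04;.1155 .2144 0 0 0 -.021 .04;.1155 .2144 0 0 0 -.021 .04;.1155 .2144 0 0 0 -.021 .04;.1155 .2144 0 0 0 -.021 .04;.1155 .2144 0 0 0 -.021 .04' ; python3 -c "
from h import *
st();rel(.671,.057,.14,91.2)
cv2.imwrite('pics/s4.png',np.hstack([crop(grab('scene',3),190,140,80,115,5),crop(grab('top',3),220,100,80,115,5)]))"
```

```text
time_s: 5.22
tcp_pos: [0.6709, 0.0561, 0.1381]
tool_rot: [-2.198, -2.243, 0.003]
wrist_force: [0.6, 0.1, -5.8]
opening: 0.0528
grip_force: 67.8
t 5.2 [0.6709 0.0561 0.1381] yaw 91.2 tilt 0.12 F [ 0.6  0.1 -5.8] M [-0.    0.03 -0.02] op 0.0528 g 68 j1 0.33 j7 -0.36
rel [ 0.0009  0.0001 -0.0019] [-0.0018  0.001  -0.0007] rows 2
```

View pics/s4.png

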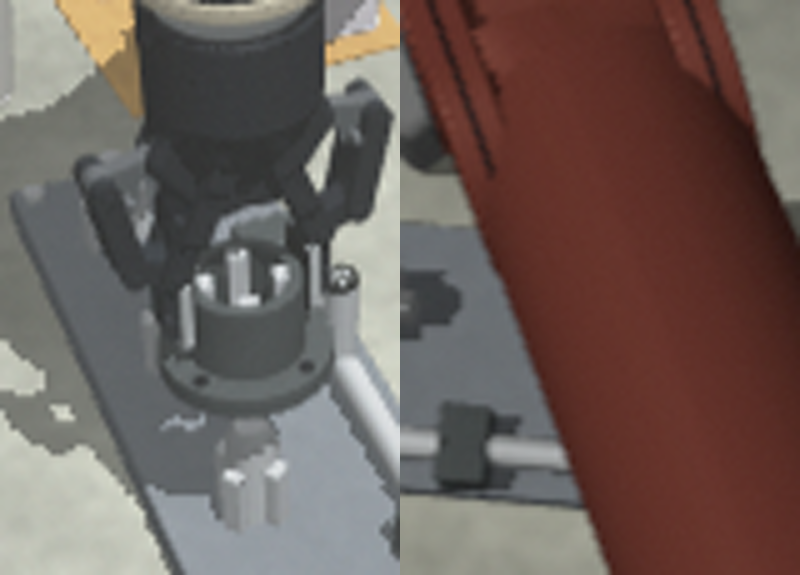

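```bash
python3 jog.py '.0 0 .03 0 0 0 .04;.0 0 .041 0 0 0 .04;0 0 .05 0 0 0 .04;0 0 .056 0 0 0 .04;0 0 .056 0 0 0 .04' ; python3 -c "
from h import *
st()"
```

```text
time_s: 6.15
tcp_pos: [0.672, 0.0564, 0.0828]
tool_rot: [2.199, 2.244, -0.002]
wrist_force: [0.1, -2.9, -6.9]
opening: 0.0531
grip_force: 67.6
t 6.2 [0.672  0.0564 0.0828] yaw 91.2 tilt 0.06 F [ 0.1 -2.9 -6.9] M [-0.8   0.13 -0.06] op 0.0531 g 68 j1 0.32 j7 -0.38
```

```bash
python3 jog.py '.0 0 .006 0 0 0 .04;.0 0 .011 0 0 0 .04;0 0 .015 0 0 0 .04;0 0 .015 0 0 0 .04' ; python3 -c "
from h import *
st()"
```

```text
time_s: 6.65
tcp_pos: [0.6716, 0.0563, 0.0674]
tool_rot: [-2.198, -2.244, 0.003]
wrist_force: [-1.7, -5.2, -6.5]
opening: 0.0525
grip_force: 67.7
t 6.7 [0.6716 0.0563 0.0674] yaw 91.2 tilt 0.09 F [-1.7 -5.2 -6.5] M [-1.1   0.39  0.06] op 0.0525 g 68 j1 0.31 j7 -0.39
```

```bash
python3 jog.py '-.0005 0 .008 0 0 0 .04;-.001 0 .016 0 0 0 .04;-.001 0 .024 0 0 0 .04;-.001 0 .028 0 0 0 .04;-.001 0 .028 0 0 0 .04' ; python3 -c "
from h import *
st()"
```

```text
time_s: 7.28
tcp_pos: [0.6713, 0.0561, 0.0404]
tool_rot: [-2.198, -2.244, 0.002]
wrist_force: [-7.9, -4.6, 1.5]
opening: 0.0529
grip_force: 68.3
t 7.3 [0.6713 0.0561 0.0404] yaw 91.2 tilt 0.09 F [-7.9 -4.6  1.5] M [-0.91  1.41  0.08] op 0.0529 g 68 j1 0.30 j7 -0.40
```

```bash
python3 jog.py '0 0 0 0 0 0 .068;0 0 0 0 0 0 .068;0 0 0 0 0 0 .068;0 0 -.05 0 0 0 .068;0 0 -.11 0 0 0 .085;0 -.12 -.14 0 0 0 .085;0 -.12 -.14 0 0 0 .085;0 -.12 -.14 0 0 0 .085'
cat > look.py <<'E'
from h import *
import sys
t=grab('top',4);s=grab('scene',4);k=sys.argv[1]
cv2.imwrite(f'pics/lt{k}.png',t);cv2.imwrite(f'pics/ls{k}.png',s)
st();np.set_printoptions(precision=4,suppress=True)
for c in [(.4325,.1798),(.4446,.0749)]:
    for n,im in(('top',t),('scene',s)): print('coup',n,fit(n,im,c,.012,.0325,.0355,.003,np.radians(12),-1,4 if n=='top' else 3,.006))
rel(.4445,.0751,.15,79);rel(.4312,.1809,.15,93)
E
python3 look.py 1; python3 -c "
import cv2,numpy as np
from h import crop
cv2.imwrite('pics/s5.png',np.hstack([crop(cv2.imread('pics/ls1.png'),190,150,200,150,2),crop(cv2.imread('pics/lt1.png'),180,130,195,150,2)]))"
```

```text
time_s: 8.28
tcp_pos: [0.5494, 0.0541, 0.1816]
tool_rot: [2.194, 2.244, -0.001]
wrist_force: [-0.1, -0.0, -0.1]
opening: 0.0853
grip_force: 0.0
t 8.7 [0.5526 0.0539 0.1795] yaw 91.2 tilt 0.08 F [-0.2 -0.4 -0.8] M [ 0.02  0.01 -0.01] op 0.0852 g 0 j1 0.47 j7 -0.30
coup top (array([0.4333, 0.1815]), np.float64(8.306569675559306), np.float64(9.0), np.float32(16.216675))
coup scene (array([0.4267, 0.1751]), np.float64(3.913372273696046), np.float64(4.5), np.float32(30.294626))
coup top (array([0.4387, 0.0788]), np.float64(82.1456453377191), np.float64(82.5), np.float32(8.666481))
coup scene (array([0.443 , 0.0737]), np.float64(48.3737964120958), np.float64(48.00000000000001), np.float32(29.361206))
rel [ 0.0234 -0.1076  0.0296] [-0.0009 -0.001   0.213 ] rows 3
rel [ 0.1295 -0.1187  0.0297] [-0.0008 -0.0011 -0.0313] rows 4
```

View pics/s5.png

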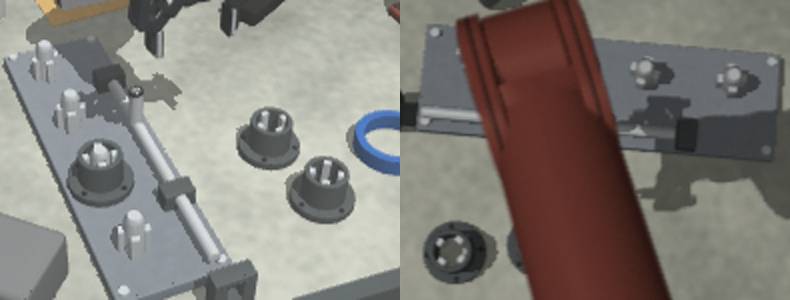

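```bash
python3 jog.py '.0234 -.1076 .0296 0 0 .213 .085;.0234 -.1076 .0296 0 0 .213 .085;.0234 -.1076 .0296 0 0 .213 .085;.0234 -.1076 .0296 0 0 .213 .085' ; python3 -c "
from h import *
st();rel(.4445,.0745,.020,79)"
```

```text
time_s: 9.18
tcp_pos: [0.4451, 0.0748, 0.1509]
tool_rot: [2.423, 1.998, 0.002]
wrist_force: [0.6, -0.0, 0.4]
opening: 0.0846
grip_force: 0.0
t 9.2 [0.4451 0.0748 0.1509] yaw 79.0 tilt 0.07 F [ 0.6 -0.   0.4] M [-0.07  0.   -0.02] op 0.0846 g 0 j1 0.50 j7 -0.47
rel [-0.0005 -0.0007  0.1309] [ 0.0012 -0.0004  0.0003] rows 4
```

```bash
python3 jog.py '-.0005 -.0005 .131 0 0 0 .085;-.0005 -.0005 .131 0 0 0 .085;-.0005 -.0005 .131 0 0 0 .085;-.0005 -.0005 .131 0 0 0 .085;-.0005 -.0005 .131 0 0 0 .04;-.0005 -.0005 .131 0 0 0 .04;-.0005 -.0005 .131 0 0 0 .04;-.0005 -.0005 .131 0 0 0 .04;-.0005 -.0005 .131 0 0 0 .04;-.0005 -.0005 .131 0 0 0 .04' 60; python3 -c "
from h import *
st()"; python3 jog.py '0 0 -.12 0 0 0 .04;0 0 -.12 0 0 0 .04;0 0 -.12 0 0 0 .04;0 0 -.12 0 0 0 .04' ; python3 -c "
from h import *
st();rel(.6651,-.0535,.14,100.9)"
```

```text
time_s: 10.42
tcp_pos: [0.4451, 0.0745, 0.0216]
tool_rot: [2.422, 1.997, 0.003]
wrist_force: [-3.3, -1.2, 14.9]
opening: 0.052
grip_force: 60.5
t 10.4 [0.4451 0.0745 0.0216] yaw 79.0 tilt 0.20 F [-3.3 -1.2 14.9] M [-0.1   0.86  0.16] op 0.0520 g 61 j1 0.43 j7 -0.64
time_s: 10.92
tcp_pos: [0.4429, 0.0739, 0.1392]
tool_rot: [2.424, 1.997, -0.001]
wrist_force: [-0.2, 0.1, -6.4]
opening: 0.0517
grip_force: 68.1
t 10.9 [0.4429 0.0739 0.1392] yaw 79.0 tilt 0.07 F [-0.2  0.1 -6.4] M [ 0.01  0.04 -0.  ] op 0.0517 g 68 j1 0.53 j7 -0.48
rel [-0.0825  0.2425 -0.0006] [ 0.      0.0012 -0.3828] rows 6
```

```bash
python3 jog.py '-.083 .2425 0 0 0 -.383 .04;-.083 .2425 0 0 0 -.383 .04;-.083 .2425 0 0 0 -.383 .04;-.083 .2425 0 0 0 -.383 .04;-.083 .2425 0 0 0 -.383 .04;-.083 .2425 0 0 0 -.383 .04;-.083 .2425 0 0 0 -.383 .04;-.083 .2425 .03 0 0 -.383 .04;-.083 .2425 .04 0 0 -.383 .04' ; python3 -c "
from h import *
st();rel(.6652,-.054,.082,100.9)"
```

```text
time_s: 12.05
tcp_pos: [0.6638, -0.0527, 0.098]
tool_rot: [-1.997, -2.423, 0.003]
wrist_force: [-0.8, -0.3, -4.9]
opening: 0.0518
grip_force: 68.0
t 12.1 [ 0.6638 -0.0527  0.098 ] yaw 101.0 tilt 0.15 F [-0.8 -0.3 -4.9] M [-0.02  0.12  0.01] op 0.0518 g 68 j1 0.50 j7 -0.05
rel [-0.0015  0.0012  0.016 ] [-0.0027 -0.0001  0.002 ] rows 2
```

```bash
python3 jog.py '-.001 .001 0 0 0 0 .04;-.001 .001 .006 0 0 0 .04;-.001 .001 .012 0 0 0 .04;-.001 .001 .016 0 0 0 .04;-.001 .001 .016 0 0 0 .04' ; python3 -c "
from h import *
st()"
```

```text
time_s: 12.68
tcp_pos: [0.6665, -0.0542, 0.0829]
tool_rot: [-1.999, -2.423, 0.001]
wrist_force: [-1.7, -0.2, -5.6]
opening: 0.0518
grip_force: 68.1
t 12.7 [ 0.6665 -0.0542  0.0829] yaw 100.9 tilt 0.05 F [-1.7 -0.2 -5.6] M [-0.17  0.39 -0.03] op 0.0518 g 68 j1 0.50 j7 -0.05
```

```bash
python3 jog.py '0 .0 .006 0 0 0 .04;0 -.0005 .011 0 0 0 .04;0 -.0005 .015 0 0 0 .04;0 -.0005 .015 0 0 0 .04' ; python3 -c "
from h import *
st()"
```

```text
time_s: 13.18
tcp_pos: [0.666, -0.0538, 0.0677]
tool_rot: [-1.998, -2.423, 0.0]
wrist_force: [-2.2, 0.8, -6.2]
opening: 0.0516
grip_force: 68.2
t 13.2 [ 0.666  -0.0538  0.0677] yaw 101.0 tilt 0.06 F [-2.2  0.8 -6.2] M [0.22 0.53 0.01] op 0.0516 g 68 j1 0.49 j7 -0.06
```

In the splines; go home, release, retreat.

```bash
python3 jog.py '0 0 .008 0 0 0 .04;0 0 .016 0 0 0 .04;0 0 .023 0 0 0 .04;0 0 .0275 0 0 0 .04;0 0 .0275 0 0 0 .04' ; python3 -c "
from h import *
st()";  python3 jog.py '0 0 0 0 0 0 .068;0 0 0 0 0 0 .068;0 0 0 0 0 0 .068;0 0 -.05 0 0 0 .068;0 0 -.11 0 0 0 .085;0 -.12 -.14 0 0 .1 .085;0 -.12 -.14 0 0 .1 .085;0 -.12 -.14 0 0 .1 .085'; python3 look.py 2; python3 -c "
import cv2,numpy as np
from h import crop
cv2.imwrite('pics/s6.png',np.hstack([crop(cv2.imread('pics/ls2.png'),190,150,200,150,2),crop(cv2.imread('pics/lt2.png'),180,130,195,150,2)]))"
```

```text
time_s: 13.8
tcp_pos: [0.6659, -0.0536, 0.042]
tool_rot: [-1.999, -2.423, 0.001]
wrist_force: [-11.1, 2.0, 7.8]
opening: 0.0516
grip_force: 69.6
t 13.8 [ 0.6659 -0.0536  0.042 ] yaw 101.0 tilt 0.05 F [-11.1   2.    7.8] M [0.4  2.09 0.08] op 0.0516 g 70 j1 0.49 j7 -0.07
time_s: 14.8
tcp_pos: [0.546, -0.0788, 0.1824]
tool_rot: [2.119, 2.315, -0.004]
wrist_force: [0.9, -0.8, 0.0]
opening: 0.0851
grip_force: 0.0
t 15.2 [ 0.5491 -0.0763  0.1804] yaw 95.3 tilt 0.08 F [ 1.3  0.4 -0.3] M [-0.07 -0.01 -0.02] op 0.0851 g 0 j1 0.69 j7 0.01
coup top (array([0.4333, 0.1816]), np.float64(8.32993043695565), np.float64(9.0), np.float32(16.170738))
coup scene (array([0.4267, 0.175 ]), np.float64(3.8162984056323053), np.float64(3.0000000000000004), np.float32(29.285553))
coup top (array([0.4468, 0.08  ]), np.float64(87.08963825588549), np.float64(87.0), np.float32(2.9943542))
coup scene (array([0.4439, 0.077 ]), np.float64(74.96519585584738), np.float64(75.0), np.float32(4.0185647))
rel [ 0.1603 -0.0902  0.0307] [-0.0006 -0.0013  0.2839] rows 5
rel [ 0.2669 -0.0938  0.0308] [-0.0004 -0.0013  0.0396] rows 6
```

View pics/s6.png

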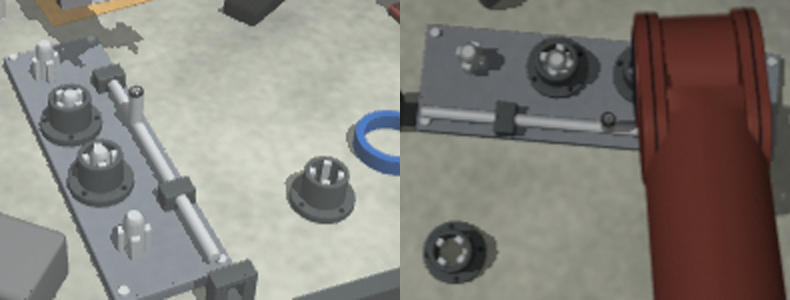

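```bash
python3 jog.py '.2669 -.0938 .0308 0 0 .04 .085;.2669 -.0938 .0308 0 0 .04 .085;.2669 -.0938 .0308 0 0 .04 .085;.2669 -.0938 .0308 0 0 .04 .085;.2669 -.0938 .0308 0 0 .04 .085;.2669 -.0938 .0308 0 0 .04 .085;.2669 -.0938 .0308 0 0 .04 .085' ; python3 -c "
from h import *
st();rel(.4315,.1805,.020,93)"
```

```text
time_s: 16.08
tcp_pos: [0.4313, 0.1799, 0.1501]
tool_rot: [-2.164, -2.277, 0.0]
wrist_force: [-0.3, 0.1, 0.5]
opening: 0.0849
grip_force: 0.0
t 16.1 [0.4313 0.1799 0.1501] yaw 92.9 tilt 0.02 F [-0.3  0.1  0.5] M [ 0.03 -0.07  0.02] op 0.0849 g 0 j1 0.42 j7 -0.50
rel [0.0005 0.0003 0.1301] [-0.0002 -0.0002 -0.0014] rows 4
```

```bash
python3 jog.py '.0005 0 .13 0 0 0 .085;.0005 0 .13 0 0 0 .085;.0005 0 .13 0 0 0 .085;.0005 0 .13 0 0 0 .085;.0005 0 .13 0 0 0 .04;.0005 0 .13 0 0 0 .04;.0005 0 .13 0 0 0 .04;.0005 0 .13 0 0 0 .04;.0005 0 .13 0 0 0 .04;.0005 0 .13 0 0 0 .04' 60; python3 -c "
from h import *
st()"; python3 jog.py '0 0 -.12 0 0 0 .04;0 0 -.12 0 0 0 .04;0 0 -.12 0 0 0 .04;0 0 -.12 0 0 0 .04' ; python3 -c "
from h import *
st();rel(.6597,-.1635,.15,86.5)"
```

```text
time_s: 17.32
tcp_pos: [0.4322, 0.181, 0.0223]
tool_rot: [2.162, 2.275, 0.003]
wrist_force: [-4.0, -2.4, 15.9]
opening: 0.0521
grip_force: 60.1
t 17.3 [0.4322 0.181  0.0223] yaw 92.9 tilt 0.19 F [-4.  -2.4 15.9] M [-0.56  1.06  0.23] op 0.0521 g 60 j1 0.31 j7 -0.71
time_s: 17.82
tcp_pos: [0.4301, 0.1799, 0.1394]
tool_rot: [2.164, 2.276, -0.002]
wrist_force: [-1.0, 0.1, -7.8]
opening: 0.0516
grip_force: 70.8
t 17.8 [0.4301 0.1799 0.1394] yaw 92.9 tilt 0.10 F [-1.   0.1 -7.8] M [-0.06  0.05  0.01] op 0.0516 g 71 j1 0.45 j7 -0.52
rel [-0.3545  0.212  -0.0101] [-0.0005  0.0016  0.1114] rows 8
```

```bash
python3 jog.py '-.3545 .212 -.01 0 0 .111 .04;-.3545 .212 -.01 0 0 .111 .04;-.3545 .212 -.01 0 0 .111 .04;-.3545 .212 -.01 0 0 .111 .04;-.3545 .212 -.01 0 0 .111 .04;-.3545 .212 -.01 0 0 .111 .04;-.3545 .212 -.01 0 0 .111 .04;-.3545 .212 -.01 0 0 .111 .04;-.3545 .212 -.01 0 0 .111 .04;-.3545 .212 .03 0 0 .111 .04;-.3545 .212 .04 0 0 .111 .04;-.3545 .212 .04 0 0 .111 .04' ; python3 -c "
from h import *
st();rel(.6597,-.1635,.082,86.5)"
```

```text
time_s: 19.32
tcp_pos: [0.6598, -0.1615, 0.0994]
tool_rot: [-2.284, -2.154, 0.002]
wrist_force: [0.2, -0.6, -7.3]
opening: 0.0515
grip_force: 70.6
t 19.3 [ 0.6598 -0.1615  0.0994] yaw 86.6 tilt 0.13 F [ 0.2 -0.6 -7.3] M [ 0.   -0.04 -0.02] op 0.0515 g 71 j1 0.65 j7 -0.14
rel [-0.002   0.0001  0.0174] [-0.0022 -0.0005  0.0023] rows 2
```

```bash
python3 jog.py '-.0015 0 0 0 0 0 .04;-.0015 0 .006 0 0 0 .04;-.0015 0 .012 0 0 0 .04;-.0015 0 .016 0 0 0 .04;-.0015 0 .016 0 0 0 .04' ; python3 -c "
from h import *
st()";  python3 jog.py '0 .0 .006 0 0 0 .04;0 0 .011 0 0 0 .04;0 0 .016 0 0 0 .04;0 0 .016 0 0 0 .04' ; python3 -c "
from h import *
st()"
```

```text
time_s: 19.95
tcp_pos: [0.6599, -0.1634, 0.0833]
tool_rot: [-2.286, -2.153, 0.001]
wrist_force: [-2.9, 2.0, -8.6]
opening: 0.0515
grip_force: 70.8
t 19.9 [ 0.6599 -0.1634  0.0833] yaw 86.6 tilt 0.10 F [-2.9  2.  -8.6] M [0.57 0.49 0.02] op 0.0515 g 71 j1 0.65 j7 -0.14
time_s: 20.45
tcp_pos: [0.6598, -0.1634, 0.0674]
tool_rot: [-2.285, -2.153, 0.001]
wrist_force: [-3.8, 3.5, -10.4]
opening: 0.0518
grip_force: 70.6
t 20.4 [ 0.6598 -0.1634  0.0674] yaw 86.6 tilt 0.10 F [ -3.8   3.5 -10.4] M [0.71 0.78 0.04] op 0.0518 g 71 j1 0.65 j7 -0.15
```

```bash
python3 jog.py '0 0 .008 0 0 0 .04;0 0 .016 0 0 0 .04;0 0 .023 0 0 0 .04;0 0 .0265 0 0 0 .04;0 0 .0265 0 0 0 .04' ; python3 -c "
from h import *
st()";  python3 jog.py '0 0 0 0 0 0 .068;0 0 0 0 0 0 .068;0 0 0 0 0 0 .068;0 0 -.05 0 0 0 .068;0 0 -.11 0 0 0 .085;-.12 0 -.14 0 0 0 .085;-.24 -.02 -.14 0 0 0 .085;-.24 -.02 -.14 0 0 0 .085;-.24 -.02 -.14 0 0 0 .085;-.24 -.02 -.14 0 0 0 .085'; python3 -c "
from h import *
st();t=grab('top',4);s=grab('scene',4);cv2.imwrite('pics/lt3.png',t);cv2.imwrite('pics/ls3.png',s)
cv2.imwrite('pics/s7.png',np.vstack([np.hstack([crop(s,185,100,133,150,3),crop(t,175,130,133,150,3)]),]))
cv2.imwrite('pics/s8.png',np.hstack([crop(t,380,190,100,90,4),crop(s,190,105,95,90,4)]))"
```

```text
time_s: 21.08
tcp_pos: [0.6598, -0.1633, 0.0427]
tool_rot: [-2.286, -2.153, 0.002]
wrist_force: [-10.2, 4.9, 3.7]
opening: 0.0516
grip_force: 72.0
t 21.1 [ 0.6598 -0.1633  0.0427] yaw 86.6 tilt 0.10 F [-10.2   4.9   3.7] M [ 0.88  2.21 -0.01] op 0.0516 g 72 j1 0.64 j7 -0.16
time_s: 22.32
tcp_pos: [0.6234, -0.4099, 0.1814]
tool_rot: [2.296, 2.142, -0.004]
wrist_force: [0.2, 0.7, -0.9]
opening: 0.085
grip_force: 0.0
t 22.3 [ 0.6234 -0.4099  0.1814] yaw 86.0 tilt 0.19 F [ 0.2  0.7 -0.9] M [ 0.05 -0.02  0.04] op 0.0850 g 0 j1 0.90 j7 0.24
```

View pics/s7.png

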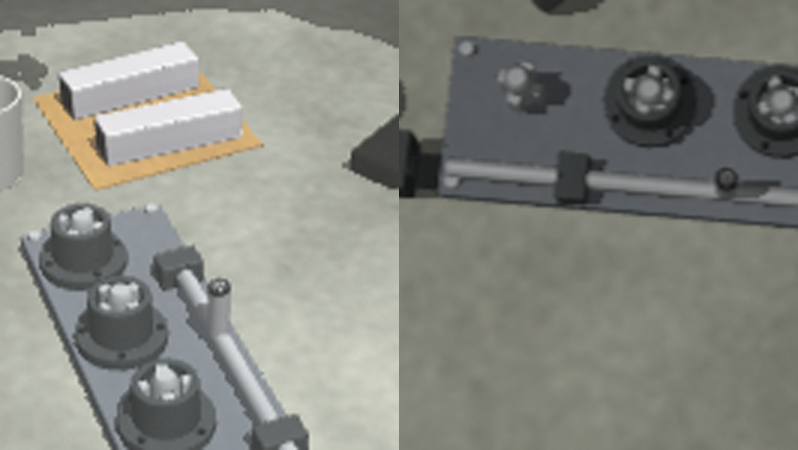

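View pics/s8.png

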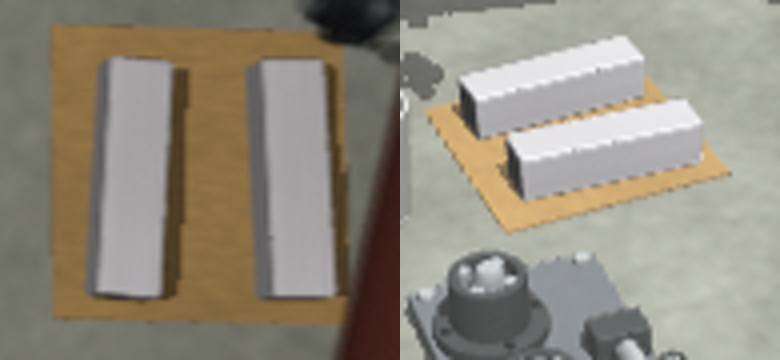

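```bash
python3 -c "
from h import *
rel(.595,-.009,.15,86.8)"
```

```text
rel [ 0.3895 -0.0545  0.0319] [ 0.0002 -0.0001 -0.0023] rows 8
```

```bash
python3 jog.py '.39 -.0545 .032 0 0 -.01 .045;.39 -.0545 .032 0 0 -.01 .045;.39 -.0545 .032 0 0 -.01 .045;.39 -.0545 .032 0 0 -.01 .045;.39 -.0545 .032 0 0 -.01 .045;.39 -.0545 .032 0 0 -.01 .045;.39 -.0545 .032 0 0 -.01 .045;.39 -.0545 .032 0 0 -.01 .045;.39 -.0545 .032 0 0 -.01 .045' 30; python3 -c "
from h import *
st();rel(.595,-.009,.057,86.8)
s=grab('scene',2);cv2.imwrite('pics/s9.png',crop(s,200,110,120,120,5))"
```

```text
time_s: 23.85
tcp_pos: [0.5955, -0.0119, 0.1496]
tool_rot: [2.278, 2.162, -0.001]
wrist_force: [-0.4, -1.2, 0.2]
opening: 0.045
grip_force: 0.0
t 23.9 [ 0.5955 -0.0119  0.1496] yaw 87.0 tilt 0.06 F [-0.4 -1.2  0.2] M [-0.01  0.03 -0.02] op 0.0450 g 0 j1 0.57 j7 -0.32
rel [ 0.003  -0.0006  0.0926] [0.0001 0.001  0.0036] rows 3
```

View pics/s9.png

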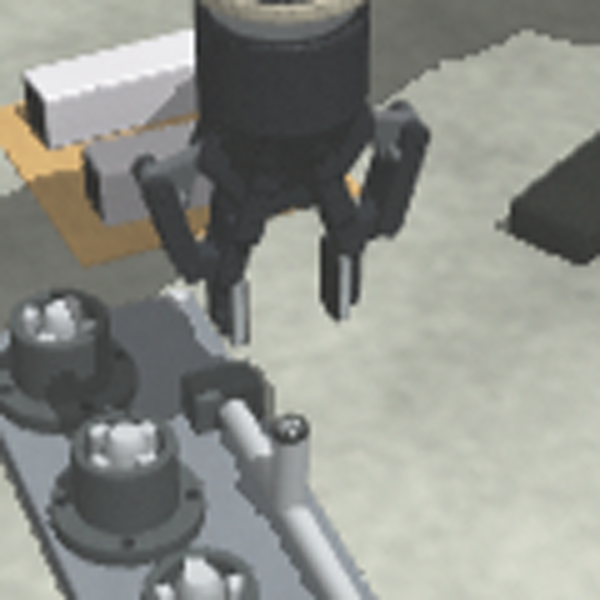

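Looks aligned above the knob (knob top at crop 291,430). Descend and close.

```bash
python3 jog.py '.003 0 .05 0 0 0 .045;.003 0 .07 0 0 0 .045;.003 0 .0926 0 0 0 .045;.003 0 .0926 0 0 0 .045;.003 0 .0926 0 0 0 .01;.003 0 .0926 0 0 0 .01;.003 0 .0926 0 0 0 .01;.003 0 .0926 0 0 0 .01;.003 0 .0926 0 0 0 .01' 30; python3 -c "
from h import *
st()"
```

```text
time_s: 25.08
tcp_pos: [0.5942, -0.0068, 0.0582]
tool_rot: [-2.276, -2.165, 0.003]
wrist_force: [-9.5, -0.4, 7.7]
opening: 0.0171
grip_force: 29.7
t 25.1 [ 0.5942 -0.0068  0.0582] yaw 87.1 tilt 0.13 F [-9.5 -0.4  7.7] M [-0.07  1.96 -0.04] op 0.0171 g 30 j1 0.53 j7 -0.39
```

```bash
python3 jog.py '.015 0 0 0 0 0 .01;.03 0 0 0 0 0 .01;.045 0 0 0 0 0 .01;.056 0 0 0 0 0 .01;.056 0 0 0 0 0 .01' ; python3 -c "
from h import *
st()"; python3 jog.py '.004 0 0 0 0 0 .01;.007 0 0 0 0 0 .01;.007 0 0 0 0 0 .01;.007 0 0 0 0 0 .01' ; python3 -c "
from h import *
st()"
```

```text
time_s: 25.7
tcp_pos: [0.5973, 0.0493, 0.0581]
tool_rot: [2.276, 2.166, -0.003]
wrist_force: [-8.3, -1.0, 4.9]
opening: 0.0171
grip_force: 29.6
t 25.7 [0.5973 0.0493 0.0581] yaw 87.2 tilt 0.11 F [-8.3 -1.   4.9] M [-0.04  1.46  0.04] op 0.0171 g 30 j1 0.44 j7 -0.49
time_s: 26.2
tcp_pos: [0.5973, 0.0494, 0.058]
tool_rot: [2.278, 2.157, -0.014]
wrist_force: [-12.1, -18.5, 12.7]
opening: 0.0167
grip_force: 30.5
t 26.2 [0.5973 0.0494 0.058 ] yaw 86.9 tilt 0.55 F [-12.1 -18.5  12.7] M [-3.71  2.46  0.13] op 0.0167 g 31 j1 0.43 j7 -0.50
```

```bash
python3 jog.py '0 0 0 0 0 0 .01;.003 0 0 0 0 0 .01;.006 0 0 0 0 0 .01;.006 0 0 0 0 0 .01' 80; python3 -c "
from h import *
st()
X=np.array(tri(*[np.array(p) for p in [(257.9,195.0),(284,188.3)]])[0]);print(X)
print('home knob top proj for y=.049/.053 :',[ (proj(n,[x,y,.089])) for n in ('scene','top') for x,y in ((.5975,.049),(.598,.053))])
s=grab('scene',3);cv2.imwrite('pics/s10.png',s);t=grab('top',3);cv2.imwrite('pics/t10.png',t)"
```

```text
time_s: 26.7
tcp_pos: [0.5973, 0.0494, 0.0581]
tool_rot: [2.28, 2.149, -0.024]
wrist_force: [-17.8, -34.9, 22.7]
opening: 0.0159
grip_force: 78.4
t 26.7 [0.5973 0.0494 0.0581] yaw 86.6 tilt 0.98 F [-17.8 -34.9  22.7] M [-6.98  3.54  0.25] op 0.0159 g 78 j1 0.42 j7 -0.51
[ 0.5956962  -0.00734425  0.09175764]
home knob top proj for y=.049/.053 : [array([[266.00491883, 209.72093497]]), array([[266.54041936, 210.80452201]]), array([[260.25554621, 187.93184332]]), array([[258.61867343, 187.67642696]])]
```

```bash
python3 jog.py '-.013 0 0 0 0 0 .01;-.013 0 0 0 0 0 .045;-.013 0 0 0 0 0 .045;-.013 0 0 0 0 0 .045;-.013 0 -.05 0 0 0 .045;-.013 0 -.1 0 0 0 .045;-.15 0 -.12 0 0 0 .085;-.15 0 -.12 0 0 0 .085;-.29 0 -.12 0 0 0 .085;-.29 0 -.12 0 0 0 .085;-.29 0 -.12 0 0 0 .085;-.29 0 -.12 0 0 0 .085' 60
python3 - <<'E'
from h import *
st()
s=grab('scene',4);t=grab('top',4);cv2.imwrite('pics/s11.png',s);cv2.imwrite('pics/t11.png',t)
for n,new,old in(('scene',s,cv2.imread('pics/scm.png')),('top',t,cv2.imread('pics/topm.png'))):
    p=proj(n,[.5955,-.008,.085])[0]; x,y=np.round(p).astype(int)
    up=8
    tm=cv2.resize(old[y-6:y+6,x-6:x+7],None,fx=up,fy=up,interpolation=cv2.INTER_CUBIC)
    im=cv2.resize(new,None,fx=up,fy=up,interpolation=cv2.INTER_CUBIC)
    for d in np.arange(.045,.064,.001):
        q=proj(n,[[.5955,-.008,.085],[.5955+.0558*d,-.008+.9984*d,.085]]); k=np.round((np.array([x-6,y-6])+q[1]-q[0])*up).astype(int)
        w=im[k[1]:k[1]+tm.shape[0],k[0]:k[0]+tm.shape[1]]
        print(n,round(d,3),round(float(cv2.matchTemplate(w,tm,cv2.TM_CCOEFF_NORMED)[0,0]),3),end='; ')
    print()
E
```

```text
time_s: 28.5
tcp_pos: [0.5837, -0.2305, 0.1767]
tool_rot: [2.281, 2.16, -0.001]
wrist_force: [0.0, 0.4, -0.2]
opening: 0.0851
grip_force: 0.0
t 28.5 [ 0.5837 -0.2305  0.1767] yaw 86.9 tilt 0.03 F [ 0.   0.4 -0.2] M [-0.02  0.03 -0.  ] op 0.0851 g 0 j1 0.84 j7 0.05
scene 0.045 0.298; scene 0.046 0.338; scene 0.047 0.392; scene 0.048 0.462; scene 0.049 0.568; scene 0.05 0.694; scene 0.051 0.77; scene 0.052 0.828; scene 0.053 0.834; scene 0.054 0.805; scene 0.055 0.75; scene 0.056 0.658; scene 0.057 0.583; scene 0.058 0.512; scene 0.059 0.45; scene 0.06 0.374; scene 0.061 0.325; scene 0.062 0.295; scene 0.063 0.273; scene 0.064 0.246; 
top 0.045 0.169; top 0.046 0.252; top 0.047 0.391; top 0.048 0.499; top 0.049 0.62; top 0.05 0.732; top 0.051 0.848; top 0.052 0.902; top 0.053 0.917; top 0.054 0.896; top 0.055 0.83; top 0.056 0.755; top 0.057 0.673; top 0.058 0.606; top 0.059 0.509; top 0.06 0.447; top 0.061 0.394; top 0.062 0.354; top 0.063 0.322; top 0.064 0.295;
```

```bash
python3 -c "
from h import *
rel(.5955,.008,.15,86.8)"
```

```text
rel [ 0.2347 -0.0004  0.0272] [ 0.0002 -0.      0.0074] rows 5
```

```bash
python3 jog.py '.2347 0 .027 0 0 .006 .0;.2347 0 .027 0 0 .006 .0;.2347 0 .027 0 0 .006 .0;.2347 0 .027 0 0 .006 .0;.2347 0 .027 0 0 .006 .0;.2347 0 .07 0 0 .006 .0;.2347 0 .115 0 0 .006 .0;.2347 0 .115 0 0 .006 .0' 30; python3 -c "
from h import *
st()";python3 jog.py '.01 0 0 0 0 0 0;.017 0 0 0 0 0 0;.022 0 0 0 0 0 0;.025 0 0 0 0 0 0;.025 0 0 0 0 0 0' ; python3 -c "
from h import *
st()"
```

```text
time_s: 29.9
tcp_pos: [0.5936, 0.006, 0.0592]
tool_rot: [-2.28, -2.155, 0.007]
wrist_force: [0.5, 0.8, 0.4]
opening: 0.0
grip_force: 0.0
t 29.9 [0.5936 0.006  0.0592] yaw 86.8 tilt 0.34 F [0.5 0.8 0.4] M [0.01 0.03 0.  ] op 0.0000 g 0 j1 0.51 j7 -0.42
time_s: 30.52
tcp_pos: [0.5983, 0.0258, 0.0641]
tool_rot: [2.283, 2.149, -0.008]
wrist_force: [-5.4, -18.8, 12.6]
opening: -0.0
grip_force: 9.6
t 30.5 [0.5983 0.0258 0.0641] yaw 86.5 tilt 0.48 F [ -5.4 -18.8  12.6] M [-3.81  1.11  0.1 ] op -0.0000 g 10 j1 0.47 j7 -0.46
```

```bash
python3 jog.py '.003 0 0 0 0 0 0;.006 0 0 0 0 0 0;.006 0 0 0 0 0 0' ; python3 -c "
from h import *
st()"; python3 jog.py '-.02 0 0 0 0 0 0;-.04 0 0 0 0 0 0;-.06 0 -.05 0 0 0 .0;-.06 0 -.1 0 0 0 .045;-.17 0 -.12 0 0 0 .085;-.17 0 -.12 0 0 0 .085;-.29 0 -.12 0 0 0 .085;-.29 0 -.12 0 0 0 .085;-.29 0 -.12 0 0 0 .085'
python3 - <<'E'
from h import *
st()
s=grab('scene',4);t=grab('top',4);cv2.imwrite('pics/s12.png',s);cv2.imwrite('pics/t12.png',t)
for n,new,old in(('scene',s,cv2.imread('pics/scm.png')),('top',t,cv2.imread('pics/topm.png'))):
    p=proj(n,[.5955,-.008,.085])[0]; x,y=np.round(p).astype(int)
    up=8
    tm=cv2.resize(old[y-6:y+6,x-6:x+7],None,fx=up,fy=up,interpolation=cv2.INTER_CUBIC)
    im=cv2.resize(new,None,fx=up,fy=up,interpolation=cv2.INTER_CUBIC)
    r=[]
    for d in np.arange(.045,.064,.001):
        q=proj(n,[[.5955,-.008,.085],[.5955+.0558*d,-.008+.9984*d,.085]]); k=np.round((np.array([x-6,y-6])+q[1]-q[0])*up).astype(int)
        w=im[k[1]:k[1]+tm.shape[0],k[0]:k[0]+tm.shape[1]]
        r.append((round(float(cv2.matchTemplate(w,tm,cv2.TM_CCOEFF_NORMED)[0,0]),3),round(d,3)))
    print(n,sorted(r)[-3:])
b=[crop(x,300-130,260,90,70,4) if 0 else crop(x,275,270,65,50,6) for x in(cv2.imread('pics/scm.png'),s)]
b+=[crop(x,160,165,65,50,6) for x in(cv2.imread('pics/topm.png'),t)]
cv2.imwrite('pics/b12.png',np.vstack([np.hstack(b[:2]),np.hstack(b[2:])]))
E
```

```text
time_s: 30.9
tcp_pos: [0.5983, 0.0259, 0.0641]
tool_rot: [2.284, 2.141, -0.017]
wrist_force: [-10.0, -34.9, 19.7]
opening: -0.0001
grip_force: 17.5
t 30.9 [0.5983 0.0259 0.0641] yaw 86.3 tilt 0.87 F [-10.  -34.9  19.7] M [-6.98  2.1   0.18] op -0.0001 g 18 j1 0.46 j7 -0.47
time_s: 32.02
tcp_pos: [0.5799, -0.2581, 0.1815]
tool_rot: [2.291, 2.149, -0.002]
wrist_force: [-0.1, 1.2, 0.4]
opening: 0.085
grip_force: 0.0
t 32.0 [ 0.5799 -0.2581  0.1815] yaw 86.3 tilt 0.08 F [-0.1  1.2  0.4] M [ 0.03 -0.   -0.02] op 0.0850 g 0 j1 0.87 j7 0.09
scene [(0.848, np.float64(0.054)), (0.849, np.float64(0.056)), (0.871, np.float64(0.055))]
top [(0.822, np.float64(0.057)), (0.847, np.float64(0.055)), (0.856, np.float64(0.056))]
```

View pics/b12.png

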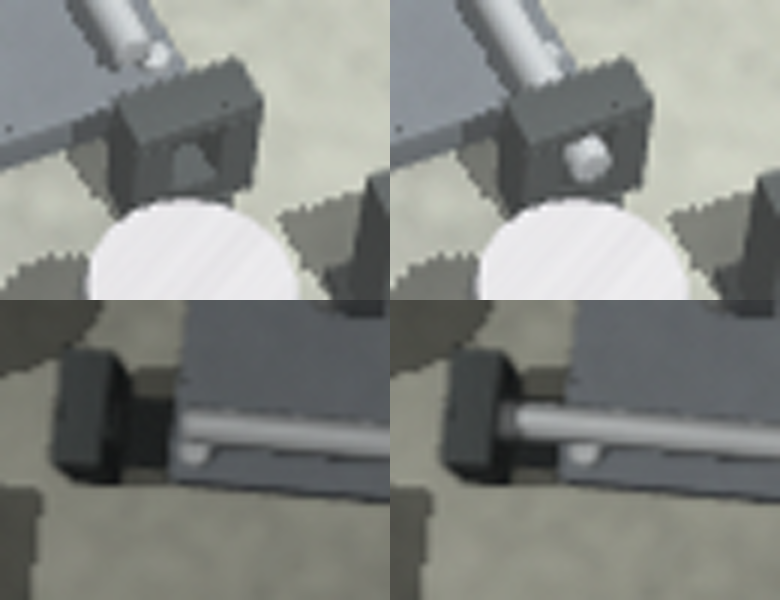

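```bash
cat > bars.py <<'E'
from h import *
from scipy.optimize import minimize
np.set_printoptions(precision=4,suppress=True)
t=cv2.imread('pics/lt3.png');s=cv2.imread('pics/ls3.png')
T=lambda p:np.array([380+(p[0]+.5)/4-.5,190+(p[1]+.5)/4-.5]); S=lambda p:np.array([190+(p[0]-400+.5)/4-.5,105+(p[1]+.5)/4-.5])
L=([(107,58),(173,62),(97,291),(164,297)],[(527,157),(508,138),(703,122),(683,100)])
R=([(260,62),(325,62),(268,294),(335,297)],[(480,104),(460,75),(645,68),(625,38)])
for a,b in(L,R): print('tri',np.array([tri(S(q),T(p))[0] for p,q in zip(a,b)]).mean(0),'top z=.042',np.mean([onz('top',T(p),.042) for p in a],0))
def box(x,y,yaw,lx,ly,z0,z1,ox=0,oy=0):
    c,s_=np.cos(yaw),np.sin(yaw); P=[(ox+i*lx/2,oy+j*ly/2,z) for i in(-1,1) for j in(-1,1) for z in(z0,z1)]
    return np.array([(x+c*p[0]-s_*p[1],y+s_*p[0]+c*p[1],p[2]) for p in P])
K=4
def score(p,im,n,parts,sign):
    g=im; m=np.zeros(g.shape,np.uint8)
    for q in parts:
        cv2.fillConvexPoly(m,cv2.convexHull(np.round((proj(n,box(*p,*q))-g_off[n]+.5)*K-.5).astype(np.int32)),1)
    d=cv2.dilate(m,np.ones((9,9)))-m; e=m-cv2.erode(m,np.ones((9,9)))
    return sign*(g[e>0].mean()-g[d>0].mean())
g_off={}
def run(name,p0,parts,sign):
    for n,im in(('top',t),('scene',s)):
        u=proj(n,[p0[0],p0[1],.03])[0].astype(int); x0,y0=max(u[0]-80,0),max(u[1]-80,0); g_off[n]=np.array([x0,y0])
        g=cv2.resize(cv2.cvtColor(im,cv2.COLOR_BGR2GRAY)[y0:y0+160,x0:x0+160],None,fx=K,fy=K,interpolation=cv2.INTER_CUBIC).astype(np.float32)
        f=lambda v:-score([p0[0]+v[0]/100,p0[1]+v[1]/100,p0[2]+v[2]/10],g,n,parts,sign)
        rs=[minimize(f,v0,method='Nelder-Mead',options=dict(initial_simplex=np.array(v0)+.6*np.vstack([np.zeros(3),np.eye(3)]),xatol=.01,fatol=.01)) for v0 in([0,0,0],[.5,.5,.5],[-.5,-.5,-.5],[.5,-.5,0],[-.5,.5,0])]
        r=min(rs,key=lambda r:r.fun); print(name,n,p0[0]+r.x[0]/100,p0[1]+r.x[1]/100,np.degrees(p0[2]+r.x[2]/10),r.fun)
import sys
if __name__=='__main__':
    tube=[(.15,.04,.002,.042)]
    for nm,(a,b) in(('L',L),('R',R)):
        c=np.mean([onz('top',T(p),.042) for p in a],0); d=onz('top',T(a[0]),.042)-onz('top',T(a[2]),.042)
        print('yaw from corners',np.degrees(np.arctan2(d[1],d[0]))); run(nm,[c[0],c[1],np.arctan2(d[1],d[0])],tube,1)
    c=onz('top',(123,224),.03); print('rail0',c)
    run('rail',[c[0],c[1],-.1],[(.17,.13,0,.008),(.16,.022,0,.07,0,-.045),(.16,.022,0,.07,0,.045)],-1)
E
python3 bars.py
```

```text
tri [ 0.5014 -0.3346  0.0432] top z=.042 [ 0.503  -0.3357  0.042 ]
tri [ 0.5041 -0.4371  0.0394] top z=.042 [ 0.5051 -0.437   0.042 ]
yaw from corners -2.5463369171485777
L top 0.5075086705508588 -0.3345564480996129 -3.0343363356603477 -24.370948791503906
L scene 0.4930411122540842 -0.33233250017621757 -3.5132339032046254 -20.161453247070312
yaw from corners 1.243411748914135
R top 0.5091264118600918 -0.43664848803522455 2.191366211939325 -23.44580078125
R scene 0.5231446047089334 -0.4357931641596085 4.239761442573147 -8.0809326171875
rail0 [0.5053 0.392  0.03  ]
rail top 0.5064712310173416 0.39638795700287194 -6.758203392478315 -31.349994659423828
rail scene 0.5034555340995109 0.393954556709944 -6.580742734410767 -65.58242797851562
```

```bash
python3 -c "
from h import *
rel(.5015,-.3365,.15,177.2)"
```

```text
rel [-0.0904 -0.0756  0.0322] [ 3.000e-04  1.000e-04 -1.576e+00] rows 10
```

```bash
python3 jog.py '-.09 -.0756 .032 0 0 -1.576 .06;-.09 -.0756 .032 0 0 -1.576 .06;-.09 -.0756 .032 0 0 -1.576 .06;-.09 -.0756 .032 0 0 -1.576 .06;-.09 -.0756 .032 0 0 -1.576 .06;-.09 -.0756 .032 0 0 -1.576 .06;-.09 -.0756 .032 0 0 -1.576 .06;-.09 -.0756 .032 0 0 -1.576 .06;-.09 -.0756 .032 0 0 -1.576 .06;-.09 -.0756 .032 0 0 -1.576 .06;-.09 -.0756 .032 0 0 -1.576 .06' 60; python3 -c "
from h import *
st();rel(.5015,-.3365,.011,177.2)"
```

```text
time_s: 33.8
tcp_pos: [0.5011, -0.337, 0.1501]
tool_rot: [0.082, 3.141, -0.0]
wrist_force: [0.2, 0.8, 0.3]
opening: 0.0602
grip_force: 0.0
t 33.8 [ 0.5011 -0.337   0.1501] yaw 177.0 tilt 0.00 F [0.2 0.8 0.3] M [ 0.    0.   -0.07] op 0.0602 g 0 j1 1.26 j7 1.75
rel [-0.0004  0.0005  0.1391] [-0.0001  0.     -0.0033] rows 4
```

```bash
python3 jog.py '0 0 .06 0 0 0 .06;0 0 .11 0 0 0 .06;0 0 .139 0 0 0 .06;0 0 .139 0 0 0 .06;0 0 .139 0 0 0 .06;0 0 .139 0 0 0 .03;0 0 .139 0 0 0 .03;0 0 .139 0 0 0 .03;0 0 .139 0 0 0 .03;0 0 .139 0 0 0 .03' 60; python3 -c "
from h import *
st()"; python3 jog.py '0 0 -.16 0 0 0 .03;0 0 -.16 0 0 0 .03;0 0 -.16 0 0 0 .03;0 0 -.16 0 0 0 .03' ; python3 -c "
from h import *
st();rel(.5108,.4397,.17,173.3)"
```

```text
time_s: 35.05
tcp_pos: [0.502, -0.338, 0.0129]
tool_rot: [0.08, 3.138, -0.003]
wrist_force: [-0.6, 1.2, 7.3]
opening: 0.0391
grip_force: 62.0
t 35.0 [ 0.502  -0.338   0.0129] yaw 177.1 tilt 0.16 F [-0.6  1.2  7.3] M [-0.01  0.19 -0.03] op 0.0391 g 62 j1 1.18 j7 1.65
time_s: 35.55
tcp_pos: [0.5023, -0.3379, 0.1743]
tool_rot: [0.08, 3.137, -0.006]
wrist_force: [0.2, -0.4, -5.5]
opening: 0.0393
grip_force: 63.1
t 35.5 [ 0.5023 -0.3379  0.1743] yaw 177.1 tilt 0.31 F [ 0.2 -0.4 -5.5] M [-0.01  0.    0.04] op 0.0393 g 63 j1 1.27 j7 1.76
rel [0.0312 0.777  0.0015] [-0.0034  0.0042  0.0659] rows 14
```

```bash
python3 jog.py '.03 .777 0 0 0 .066 .03;.03 .777 0 0 0 .066 .03;.03 .777 0 0 0 .066 .03;.03 .777 0 0 0 .066 .03;.03 .777 0 0 0 .066 .03;.03 .777 0 0 0 .066 .03;.03 .777 0 0 0 .066 .03;.03 .777 0 0 0 .066 .03;.03 .777 0 0 0 .066 .03;.03 .777 0 0 0 .066 .03;.03 .777 0 0 0 .066 .03;.03 .777 0 0 0 .066 .03;.03 .777 0 0 0 .066 .03;.03 .777 0 0 0 .066 .03;.03 .777 0 0 0 .066 .03;.03 .777 0 0 0 .066 .03' ; python3 -c "
from h import *
st();rel(.5108,.4397,.09,173.3);t=grab('top',3);s=grab('scene',3);cv2.imwrite('pics/lt4.png',t);cv2.imwrite('pics/ls4.png',s)"
```

```text
time_s: 37.55
tcp_pos: [0.5113, 0.4384, 0.1706]
tool_rot: [0.187, 3.136, -0.002]
wrist_force: [-0.4, -0.2, -3.9]
opening: 0.0392
grip_force: 63.0
t 37.5 [0.5113 0.4384 0.1706] yaw 173.2 tilt 0.08 F [-0.4 -0.2 -3.9] M [-0.02 -0.07  0.02] op 0.0392 g 63 j1 -0.09 j7 0.32
rel [0.0007 0.0013 0.0806] [-0.0013  0.0003 -0.0019] rows 3
```

```bash
python3 jog.py '0 .001 .05 0 0 0 .03;0 .001 .08 0 0 0 .03;0 .001 .085 0 0 0 .03;0 .001 .085 0 0 0 .03' ; python3 -c "
from h import *
st()"; python3 jog.py '0 0 .003 0 0 0 .03;0 0 .006 0 0 0 .03;0 0 .006 0 0 0 .03' ; python3 -c "
from h import *
st()"
```

```text
time_s: 38.35
tcp_pos: [0.5108, 0.4417, 0.087]
tool_rot: [0.183, 3.136, 0.001]
wrist_force: [-0.7, 0.1, -3.3]
opening: 0.0392
grip_force: 62.9
t 38.4 [0.5108 0.4417 0.087 ] yaw 173.3 tilt 0.05 F [-0.7  0.1 -3.3] M [-0.04 -0.01  0.04] op 0.0392 g 63 j1 -0.11 j7 0.28
time_s: 38.72
tcp_pos: [0.511, 0.4418, 0.0811]
tool_rot: [0.183, 3.135, 0.002]
wrist_force: [0.1, 0.4, 1.5]
opening: 0.0394
grip_force: 63.5
t 38.7 [0.511  0.4418 0.0811] yaw 173.3 tilt 0.10 F [0.1 0.4 1.5] M [-0.01 -0.1  -0.02] op 0.0394 g 64 j1 -0.11 j7 0.28
```

```bash
python3 jog.py '0 0 0 0 0 0 .058;0 0 0 0 0 0 .058;0 0 0 0 0 0 .058;0 0 -.03 0 0 0 .058;0 0 -.09 0 0 0 .058;0 0 -.09 0 0 0 .058' ; python3 -c "
from h import *
st();rel(.5038,-.438,.17,181.7)"
```

```text
time_s: 39.48
tcp_pos: [0.5115, 0.4437, 0.1753]
tool_rot: [0.183, 3.131, 0.009]
wrist_force: [0.0, 0.3, 0.1]
opening: 0.0579
grip_force: 0.0
t 39.5 [0.5115 0.4437 0.1753] yaw 173.3 tilt 0.43 F [0.  0.3 0.1] M [ 0.06 -0.01  0.02] op 0.0579 g 0 j1 -0.09 j7 0.32
rel [-9.490e-02 -8.766e-01  4.000e-04] [ 0.0057  0.0049 -0.1463] rows 16
```

```bash
python3 jog.py '-.095 -.877 0 0 0 -.146 .06;-.095 -.877 0 0 0 -.146 .06;-.095 -.877 0 0 0 -.146 .06;-.095 -.877 0 0 0 -.146 .06;-.095 -.877 0 0 0 -.146 .06;-.095 -.877 0 0 0 -.146 .06;-.095 -.877 0 0 0 -.146 .06;-.095 -.877 0 0 0 -.146 .06;-.095 -.877 0 0 0 -.146 .06;-.095 -.877 0 0 0 -.146 .06;-.095 -.877 0 0 0 -.146 .06;-.095 -.877 0 0 0 -.146 .06;-.095 -.877 0 0 0 -.146 .06;-.095 -.877 0 0 0 -.146 .06;-.095 -.877 0 0 0 -.146 .06;-.095 -.877 0 0 0 -.146 .06;-.095 -.877 0 0 0 -.146 .06;-.095 -.877 0 0 0 -.146 .06'
python3 - <<'E'
from h import *
import bars
st();rel(.5038,-.438,.012,181.7)
bars.t=grab('top',4);bars.s=grab('scene',4);cv2.imwrite('pics/lt5.png',bars.t);cv2.imwrite('pics/ls5.png',bars.s)
bars.run('placed',[.512,.4427,-.117],[(.15,.04,.070,.110)],1)
bars.run('predicted pick R',[.505,-.437,.03],[(.15,.04,.002,.042)],1)
E
```

```text
time_s: 41.72
tcp_pos: [0.5032, -0.4394, 0.1704]
tool_rot: [-0.049, 3.141, -0.0]
wrist_force: [0.3, 0.3, -0.3]
opening: 0.06
grip_force: 0.0
tri [ 0.5014 -0.3346  0.0432] top z=.042 [ 0.503  -0.3357  0.042 ]
tri [ 0.5041 -0.4371  0.0394] top z=.042 [ 0.5051 -0.437   0.042 ]
t 41.7 [ 0.5032 -0.4394  0.1704] yaw -178.2 tilt 0.02 F [ 0.3  0.3 -0.3] M [-0.02 -0.01  0.05] op 0.0600 g 0 j1 1.32 j7 1.92
rel [-0.0006  0.0014  0.1584] [-0.0003  0.0001  0.0016] rows 4
placed top 0.5094478460776154 0.4437409612598951 -7.191545530422377 -34.24515151977539
placed scene 0.5104166782764632 0.44226087909379286 -5.766869555029776 -29.790618896484375
predicted pick R top 0.5092409922119103 -0.4364462353051729 2.2904300267653754 -19.174400329589844
predicted pick R scene 0.49215809768864277 -0.43573081095784855 2.329975949961489 -21.088150024414062
```

```bash
python3 jog.py '0 .001 .06 0 0 0 .06;0 .001 .11 0 0 0 .06;0 .001 .158 0 0 0 .06;0 .001 .158 0 0 0 .06;0 .001 .158 0 0 0 .06;0 .001 .158 0 0 0 .03;0 .001 .158 0 0 0 .03;0 .001 .158 0 0 0 .03;0 .001 .158 0 0 0 .03;0 .001 .158 0 0 0 .03' 60; python3 -c "
from h import *
st()"; python3 jog.py '0 0 -.16 0 0 0 .03;0 0 -.16 0 0 0 .03;0 0 -.16 0 0 0 .03;0 0 -.16 0 0 0 .03' ; python3 -c "
from h import *
st();rel(.5003,.3503,.17,173.3)"
```

```text
time_s: 43.38
tcp_pos: [0.5041, -0.4409, 0.0148]
tool_rot: [-0.045, 3.138, -0.004]
wrist_force: [-0.4, 0.3, 8.2]
opening: 0.0392
grip_force: 62.6
t 43.4 [ 0.5041 -0.4409  0.0148] yaw -178.3 tilt 0.23 F [-0.4  0.3  8.2] M [0.05 0.17 0.05] op 0.0392 g 63 j1 1.27 j7 1.84
time_s: 43.88
tcp_pos: [0.5041, -0.4404, 0.1758]
tool_rot: [-0.046, 3.137, -0.006]
wrist_force: [0.1, -0.2, -5.6]
opening: 0.0389
grip_force: 63.6
t 43.9 [ 0.5041 -0.4404  0.1758] yaw -178.3 tilt 0.32 F [ 0.1 -0.2 -5.6] M [-0.01 -0.01  0.02] op 0.0389 g 64 j1 1.32 j7 1.92
rel [-0.0192  0.7905  0.0026] [-0.0038  0.0041  0.1461] rows 15
```

```bash
python3 jog.py '-.019 .79 0 0 0 .146 .03;-.019 .79 0 0 0 .146 .03;-.019 .79 0 0 0 .146 .03;-.019 .79 0 0 0 .146 .03;-.019 .79 0 0 0 .146 .03;-.019 .79 0 0 0 .146 .03;-.019 .79 0 0 0 .146 .03;-.019 .79 0 0 0 .146 .03;-.019 .79 0 0 0 .146 .03;-.019 .79 0 0 0 .146 .03;-.019 .79 0 0 0 .146 .03;-.019 .79 0 0 0 .146 .03;-.019 .79 0 0 0 .146 .03;-.019 .79 0 0 0 .146 .03;-.019 .79 0 0 0 .146 .03;-.019 .79 0 0 0 .146 .03;-.019 .79 0 0 0 .146 .03' ; python3 -c "
from h import *
st();rel(.5003,.3503,.09,173.3)"
```

```text
time_s: 46.0
tcp_pos: [0.4992, 0.349, 0.1719]
tool_rot: [0.187, 3.136, -0.001]
wrist_force: [0.2, 0.2, -4.8]
opening: 0.0389
grip_force: 63.6
t 46.0 [0.4992 0.349  0.1719] yaw 173.2 tilt 0.04 F [ 0.2  0.2 -4.8] M [-0.09 -0.04  0.01] op 0.0389 g 64 j1 0.14 j7 0.42
rel [-0.0009  0.0015  0.0819] [-0.0006  0.0003 -0.0019] rows 3
```

```bash
python3 jog.py '-.001 .001 .05 0 0 0 .03;-.001 .001 .08 0 0 0 .03;-.001 .001 .084 0 0 0 .03;-.001 .001 .084 0 0 0 .03' ; python3 -c "
from h import *
st()"; python3 jog.py '0 0 .003 0 0 0 .03;0 0 .006 0 0 0 .03;0 0 .006 0 0 0 .03' ; python3 -c "
from h import *
st()"
```

```text
time_s: 46.5
tcp_pos: [0.5002, 0.3513, 0.0891]
tool_rot: [0.184, 3.136, 0.001]
wrist_force: [0.2, 0.2, -4.5]
opening: 0.0389
grip_force: 63.4
t 46.5 [0.5002 0.3513 0.0891] yaw 173.3 tilt 0.06 F [ 0.2  0.2 -4.5] M [0.05 0.02 0.01] op 0.0389 g 63 j1 0.10 j7 0.37
time_s: 46.88
tcp_pos: [0.5003, 0.3516, 0.0828]
tool_rot: [0.183, 3.135, 0.001]
wrist_force: [0.1, -0.1, 0.7]
opening: 0.0388
grip_force: 64.0
t 46.9 [0.5003 0.3516 0.0828] yaw 173.3 tilt 0.09 F [ 0.1 -0.1  0.7] M [-0.07 -0.19 -0.04] op 0.0388 g 64 j1 0.10 j7 0.36
```

```bash
python3 jog.py '0 0 0 0 0 0 .056;0 0 0 0 0 0 .056;0 0 0 0 0 0 .056;0 0 -.03 0 0 0 .056;0 0 -.12 0 0 0 .06;0 0 -.12 0 0 0 .06;0 -.7 -.14 0 0 0 .06;0 -.7 -.14 0 0 0 .06;0 -.7 -.14 0 0 0 .06;0 -.7 -.14 0 0 0 .06;0 -.7 -.14 0 0 0 .06;0 -.7 -.14 0 0 0 .06;0 -.7 -.14 0 0 0 .06;0 -.7 -.14 0 0 0 .06;0 -.7 -.14 0 0 0 .06;0 -.7 -.14 0 0 0 .06;0 -.7 -.14 0 0 0 .06;0 -.7 -.14 0 0 0 .06;0 -.7 -.14 0 0 0 .06'
python3 - <<'E'
from h import *
import bars
st()
t=bars.t=grab('top',4);s=bars.s=grab('scene',4);cv2.imwrite('pics/lt6.png',t);cv2.imwrite('pics/ls6.png',s)
bars.run('b',[.512,.4427,-.117],[(.15,.04,.070,.110)],1)
bars.run('a',[.501,.352,-.117],[(.15,.04,.070,.110)],1)
for c in [(.6723,.0566),(.667,-.0528),(.661,-.1624)]:
    for z in(.032,.066):
        print(c,z,[fit(n,im,c,z,.0325,.0355,.003,np.radians(12),-1,3,.004) for n,im in(('top',t),('scene',s))])
old={'top':cv2.imread('pics/topm.png'),'scene':cv2.imread('pics/scm.png')}
for n,im in(('top',t),('scene',s)):
    for nm,(u,v) in dict(can=dict(top=(137,160),scene=(305,332))[n] and {'can':dict(top=(137,160),scene=(305,332))[n],'cup':dict(top=(428,158),scene=(180,143))[n]}).items() if 0 else [('can',dict(top=(137,160),scene=(305,332))[n]),('cup',dict(top=(428,158),scene=(180,143))[n])]:
        w=lambda i:i[v-20:v+20,u-20:u+20].astype(int); print(n,nm,'diff',abs(w(im)-w(old[n])).mean())
E
```

```text
time_s: 49.25
tcp_pos: [0.4181, -0.344, 0.2218]
tool_rot: [0.185, 3.136, 0.002]
wrist_force: [-0.6, 1.2, 0.4]
opening: 0.0601
grip_force: 0.0
tri [ 0.5014 -0.3346  0.0432] top z=.042 [ 0.503  -0.3357  0.042 ]
tri [ 0.5041 -0.4371  0.0394] top z=.042 [ 0.5051 -0.437   0.042 ]
t 49.2 [ 0.4181 -0.344   0.2218] yaw 173.3 tilt 0.07 F [-0.6  1.2  0.4] M [ 0.07 -0.03 -0.01] op 0.0601 g 0 j1 1.40 j7 1.92
b top 0.5094478460776154 0.4437409612598951 -7.191545530422377 -34.685508728027344
b scene 0.5104166782764632 0.44226087909379286 -5.766869555029776 -29.437400817871094
a top 0.5006635492874562 0.3533263865073921 -6.372722475963854 -48.23739242553711
a scene 0.5006383624730045 0.34952406069367303 -6.691433853340909 -19.992446899414062
(0.6723, 0.0566) 0.032 [(array([0.6702, 0.0563]), np.float64(24.035597505462476), np.float64(19.5), np.float32(17.65914)), (array([0.6692, 0.0566]), np.float64(30.133191595481346), np.float64(29.999999999999996), np.float32(25.768728))]
(0.6723, 0.0566) 0.066 [(array([0.6683, 0.0571]), np.float64(32.75642279446168), np.float64(33.0), np.float32(11.139577)), (ar
[... 493 characters left out ...]
oat64(39.75483025589204), np.float64(40.5), np.float32(16.114786))]
(0.661, -0.1624) 0.032 [(array([ 0.6621, -0.163 ]), np.float64(1.8647055064911504), np.float64(1.5000000000000002), np.float32(18.498465)), (array([ 0.6627, -0.1659]), np.float64(8.885329195537315), np.float64(12.000000000000002), np.float32(19.486795))]
(0.661, -0.1624) 0.066 [(array([ 0.657 , -0.1589]), np.float64(3.0094693627538334), np.float64(3.0000000000000004), np.float32(12.2725935)), (array([ 0.6574, -0.1662]), np.float64(25.06091803127578), np.float64(24.000000000000004), np.float32(16.002441))]
top can diff 0.8172916666666666
top cup diff 0.7308333333333333
scene can diff 2.190625
scene cup diff 2.7027083333333333
```

```bash
python3 -c "
from station import env, probe_bus, grab_frame, get_calibration, sign_off
print(sign_off())"
```

```text
the job is handed in; nothing more can be done
None
```

I signed the job off at about 49 s. The three couplings present are home on their own stubs, the bolt was pushed in after them to a firm stop with its tip through the keeper (I measured about 56 mm of travel, not the nominal 60 mm), both test pieces lie on the rail, and the can and cup are untouched.

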